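# Open a calculator case whose catch may be caught, and hold its lid

### The job

Tug the lid of the grey calculator case by its bar handle, before touching the catch knob, to learn whether the lid is free or caught inside; if it is caught, slide the catch knob at the side all the way away from the lid to release it. Then swing the lid up to about 60 degrees open and finish while still holding it there with the gripper, keeping it still: the lid falls shut if let go. Leave the bottle, the pen cup and the books where they stand.

Things in the scene. Friction and masses are not known exactly. Their poses are not given: they have to be found in the camera images.
- case: Grey sheet-steel case fixed to the bench, 180 (x) x 280 (y) x 100 mm high with its lid shut to 106 mm. Origin: centre of its underside, on the bench. Its x axis points from the handle side (near the robot) to the hinge side, y to the catch housing, z up. The catch housing is a grey block on its +y side: x -85 to -15, y 140 to 225, top at z = 88 mm. The case is turned by up to 0.4 rad either way on the bench.
- lid (a joint): Angle of the lid about its hinge: 0 shut, growing as it opens upward, stop at 1.4 rad (60 degrees = 1.05 rad). Lid plate 186 x 286 x 6 mm, mass 0.4 to 0.85 kg; it turns easily and falls shut from any angle. A catch hidden inside may or may not be caught (it cannot be seen): a caught lid still has about 0.035 rad of play (8 mm at the handle) and then stops dead; a free one lifts on with 2 to 4 N at the handle.
- lid_handle (a point): Middle of the lid's handle, a round steel bar 12 mm thick and 84 mm long, parallel to the hinge (case y). It lies 50 mm outside the lid's front edge and 233 mm from the hinge axis; two arms at its ends join it to the lid, and the space between the bar and the case is open, so that it can be pinched from above with one finger each side. With the lid shut it lies at case (-143, 0, 104) mm. A pinched bar can turn between the fingers. This frame turns with the lid.
- lid_hinge (a point): Middle of the hinge axis, fixed, at case (90, 0, 100) mm; the axis runs along case y.
- knob_top (a point): Top centre of the catch knob, a black upright block 16 x 16 mm and 36 mm tall standing on the catch housing, top at z = 125 mm; starts at case x = -50, y = 165 to 171 mm.
- knob (a joint): Travel of the catch knob along case +y, away from the lid: starts at 0 to 0.006 m, end stop at 0.030 m. Sliding it to the end stop releases the catch if it is caught; the first millimetres are idle. It moves with 2 to 4 N, has no spring, and both it and the catch stay where they are left. Sliding it back does not catch the lid again.
- bottle: Bystander: clear drink bottle, 64 mm thick, 190 mm tall, standing beside the case on its -y side. Origin: centre of its underside.
- pencup: Bystander: white pen cup, 72 mm thick, 95 mm tall with pens to 137 mm, on the case's -y side. Origin: centre of its underside.
- books: Bystander: two books in a pile, 152 x 112 x 44 mm, beyond the catch housing on the +y side. Origin: centre of the underside.

How it is judged:
By the outcome, as a careful person would: the job done as asked, in the order asked, and still so for the second after the job is handed in, while the arm keeps its last pose, push and grip.
It also fails if it takes over 64 s, if anything falls off the work surface, if the arm or the gripper's body presses on something with over 40 N, if the wrist force passes 120 N, or if a joint passes its speed limit or range.

### The arm

A 7-joint arm with a two-finger parallel gripper is mounted at the origin on the work surface. World frame = base frame: x ahead of the robot, y to its left, z up, the work surface at z = 0. Lengths are in m, angles in rad, forces in N, time in s.
With the tool pointing down it reaches from about 0.425 to 0.875 m from the base axis. Payload 4.7 kg.
Tool frame: the origin (TCP) lies midway between the tips of the shut fingers; the grasp point (between the pads) lies 19 mm behind it (ctrl.grip_depth is the distance from the TCP to the grasp point, in m); z points along the fingers, y is the direction in which the jaws open and shut (so a half turn about z gives the same grasp; the last joint's range is limited). The gripper opens to 87 mm and grips with 3 to 60 N. Pads are 19 mm wide; open, the fingers measure 117 mm over their backs; the gripper's body (75 mm by 190 mm) begins 51 mm behind the grasp point.
Start: joints at [1.326, 0.321, -0.07, 1.45, 0.023, 1.371, -0.057], TCP at [0.166, -0.628, 0.223] pointing down, gripper open.
Joint ranges: [-2.86, 2.86], [-0.3, 2.09], [-1.38, 1.24], [0.06, 2.45], [-1.56, 4.7], [0.09, 2.05], [-2.69, 2.69]. Speed limits (rad/s): [2.57, 2.57, 3.14, 3.14, 3.14, 3.14, 3.14].

### API

Orientations are given as a rotation vector (axis times angle).
In Python, from bench import ctrl gives the robot as it stands. The module is installed in compiled form; this text tells all that it offers.
- The arm moves only by the shell command python3 -m inch 'ROWS' [FORCE]. ROWS is JSON, a list of rows, each a list of 5 numbers: the opening, from -1 (shut) to 1 (fully open), so that 0 is half open, then the shift along the tool's x, y, z in mm, then the turn about the tool's z in rad. In form: [[fingers, tx, ty, tz, twist], ...]. A call has 1 to 5 rows; each row shifts and turns the pose as measured when the row begins, along the tool's axes as they then stand; what a row does not reach is not made up. A row lasts 1/8 s, in which the tool goes at most 62.5 mm and 10.7 degrees, less where a joint would pass 70% of its speed; a pose out of reach is approached as far as the arm can. A call is refused whole if a number of a shift passes 62.5 or a number of a turn 0.188, either way. A call with a gripper value outside its range is refused whole. The fingers move at their own pace and stop on an object; FORCE is the grip in N (left out, the last holds). Time passes only in rows, so rows that do not move let the fingers close. It gives the time, the measured TCP pose, the force and the opening at its end, in the units of the state.
- ctrl.get_state(): the state, without advancing time (a new reading comes with each control period).
- ctrl.get_image(name): name is "side" or "top" or "wrist"; returns a dict with "color" (480x640x3 uint8, red, green, blue), "range_z" (480x640 float32, m along the optical axis (not along the pixel's ray), 0 where there is no reading), "K" (3x3 intrinsics, pixels), "distortion" ([k1, k2, p1, p2, k3] as OpenCV has them; the pictures are not rectified), "R" (3x3) and "t" (3): a world point X has camera coordinates R X + t. Camera axes: x right, y down, z forward; pixel columns grow to the right and rows downward; lengths in m; the calibration is good to about 2 mm. A picture is of the moment at which its call begins.
- ctrl.close_job(): hands the job in, once; it reports no verdict.
The state is a dict: "time": time; "joint_positions": joint angles; "qd": joint speeds; "joint_torque": joint torques, N m; "position": TCP position; "tool_rot": TCP orientation; "ft_force": force on the tool from outside, world axes, zero at the start; "torque": the same for the moment, N m; "grip_width": opening from 0.0 (shut) to 1.0 (fully open).
Only numpy, scipy, OpenCV 4.12 (cv2) and the standard library are available. Lean on these libraries where they do the work, as an engineer would, in place of code of your own. Each camera call takes 0.05 s, during which the arm holds its last target. There are 200 camera calls.

## Working session

There is one attempt and no reset: what is moved stays moved. The work goes in short steps, Python scripts to look and compute and a shell command to move; the robot and the scene stay as the last step left them, time stands still between calls to the robot, and variables do not carry over. Pictures are saved under pics/ and viewed, about 8 in all and at most 12, crops included, and the job is handed in when it is done.

```bash
mkdir -p pics
cat > h.py <<'E'
import numpy as np, cv2
from bench import ctrl
def grab(n,save=None):
    im=ctrl.get_image(n)
    if save: cv2.imwrite(f'pics/{save}.png',im['color'][:,:,::-1])
    return im
def world(im,u,v,z=None,d=None):
    p=cv2.undistortPoints(np.array([[[u,v]]],float),im['K'],np.array(im['distortion'],float)).ravel()
    R=np.array(im['R']);t=np.array(im['t']); r=R.T@np.array([p[0],p[1],1]); c=-R.T@t
    s=(z-c[2])/r[2] if d is None else d
    return c+s*r
def cloud(im):
    K=im['K'];v,u=np.mgrid[0:480,0:640]
    p=cv2.undistortPoints(np.stack([u,v],-1).reshape(-1,1,2).astype(float),K,np.array(im['distortion'],float)).reshape(480,640,2)
    d=im['range_z'];X=np.dstack([p[...,0]*d,p[...,1]*d,d])
    return (X-np.array(im['t']))@np.array(im['R'])
E
python3 - <<'E'
from h import *
a=grab('top','top0');b=grab('side','side0')
for n,i in(('t',a),('s',b)): print(n,-np.array(i['R']).T@i['t'],(i['range_z']>0).mean())
print({k:np.round(v,3) for k,v in ctrl.get_state().items()},ctrl.grip_depth)
E
```

```text
t [ 0.42523061 -0.01740615  1.19104361] 0.9959049479166666
s [0.37731309 0.84726091 1.22062753] 0.9960123697916666
{'time': np.float64(0.1), 'joint_positions': array([ 1.326,  0.322, -0.07 ,  1.452,  0.023,  1.371, -0.057]), 'qd': array([ 0.   , -0.001, -0.001, -0.002, -0.   , -0.001,  0.001]), 'joint_torque': array([-0.0000e+00, -4.9257e+01, -4.0600e-01, -3.1340e+01, -6.4000e-02,
        3.9000e-02,  0.0000e+00]), 'position': array([ 0.166, -0.628,  0.222]), 'tool_rot': array([-3.114e+00, -4.050e-01,  1.000e-03]), 'ft_force': array([-0.615,  0.749,  0.157]), 'torque': array([-0.017,  0.024, -0.022]), 'grip_width': np.float64(0.997)} 0.0187
```

View pics/top0.png

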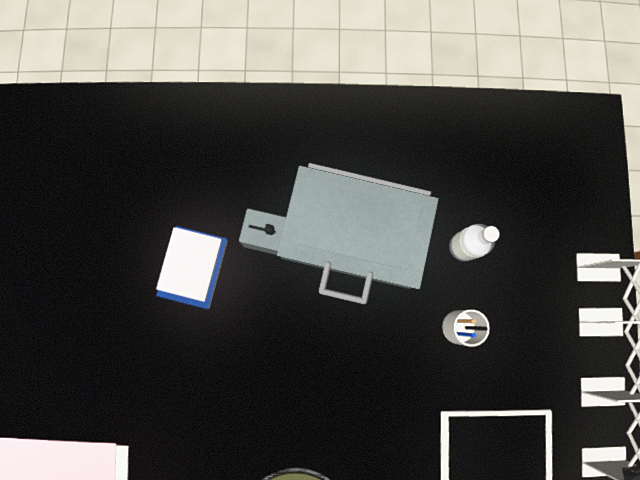

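View pics/side0.png

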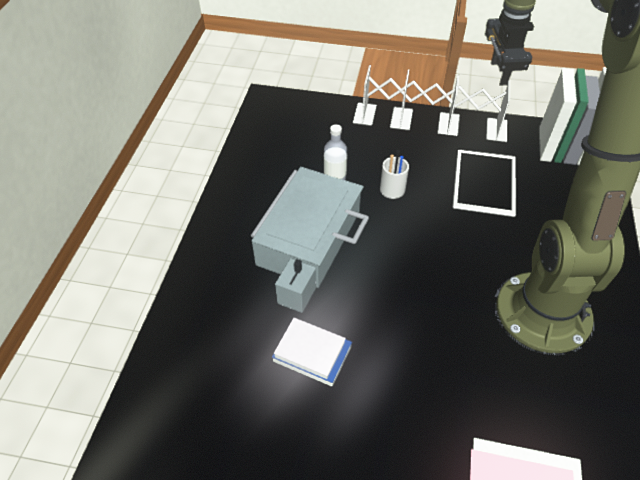

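The top view shows the lid with corners near (299,166), (437,197), (418,288) and (278,258). The handle bar runs from (321,292) to (366,302), the knob is at about (270,229), the bottle at (475,240), the pen cup at (466,328) and the books at (192,267). The side view agrees. Next I measure the lid pose.

Run:
```python
from h import *
im=grab('top');P=cloud(im)
def rect(m,n):
    q=P[m][:,:2].astype(np.float32); r=cv2.minAreaRect(q*1000); print(n,len(q),np.round(r,1).tolist() if 0 else r, P[m][:,2].mean()); return r
z=P[...,2];x=P[...,0];y=P[...,1]
v,u=np.mgrid[0:480,0:640]
m=((z>.095)&(z<.115)&(u>250)&(u<445)&(v>150)&(v<310)).astype(np.uint8)
mo=cv2.morphologyEx(m,cv2.MORPH_OPEN,np.ones((21,21)))
rect(mo>0,'lid')
h=(m>0)&(mo==0)&(v>262)&(u>310)&(u<385);rect(h,'handle')
k=(z>.105)&(z<.14)&(u>240)&(u<282)&(v>210)&(v<250);rect(k,'knob')
for n,(a,b) in dict(b1=(321,292),b2=(366,302)).items(): print(n,world(im,a,b,z=.108))
for n,c in dict(lid=[(299,166),(437,197),(418,288),(278,258)]).items():
    for p in c: print(n,world(im,*p,z=.106))
R=np.array(im['R']);print(R)
for n,(u0,u1,v0,v1) in dict(bottle=(445,505,215,270),cup=(438,495,305,352),books=(150,235,220,315)).items():
    q=P[v0:v1,u0:u1].reshape(-1,3);q=q[q[:,2]>.03];print(n,q.min(0),q.max(0))
```

```text
lid 9599 ((608.837890625, -114.58891296386719), (278.3104248046875, 197.94659423828125), 76.93086242675781) 0.10584627529771967
handle 759 ((497.57379150390625, -95.55406951904297), (125.06232452392578, 72.52003479003906), 77.21318054199219) 0.10662628591226853
knob 92 ((582.4597778320312, 44.36336898803711), (53.787384033203125, 18.669666290283203), 42.101829528808594) 0.11964820496807121
b1 [ 0.47497829 -0.04636649  0.108     ]
b2 [ 0.45669112 -0.13313304  0.108     ]
lid [ 7.24076665e-01 -3.16066638e-04  1.06000000e-01]
lid [ 0.66560246 -0.27540851  0.106     ]
lid [ 0.48466132 -0.23469344  0.106     ]
lid [0.53985086 0.03760568 0.106     ]
[[ 0.01081532 -0.99978068  0.01793396]
 [-0.9907402  -0.01314154 -0.13513383]
 [ 0.13533988 -0.01630638 -0.99066504]]
bottle [ 0.42523061 -0.3846654   0.03015044] [ 0.61060477 -0.01740615  1.19104361]
cup [ 0.37246595 -0.37688409  0.03015362] [ 0.44363868 -0.01740615  1.19104361]
books [ 0.42523061 -0.01740615  0.03002194] [0.6068364  0.28828768 1.19104361]
```

```bash
cat >> h.py <<'E'
from scipy.spatial.transform import Rotation as Rn
def tool(): 
    s=ctrl.get_state();return s,Rn.from_rotvec(s['tool_rot']).as_matrix()
def togo(target):  # world TCP target -> tool mm
    s,R=tool();print('t',round(float(s['time']),2),'pos',np.round(s['position'],4),'togo mm',np.round(R.T@(np.array(target)-s['position'])*1000,1),'F',np.round(s['ft_force'],1),'w',round(float(s['grip_width']),3))
E
python3 - <<'E'
from h import *
s,R=tool();print(R.round(3)); 
yaw=-.218;cx=np.array([np.cos(yaw),np.sin(yaw),0])
a=R.T@cx;print('case x in tool',a.round(3),'twist about +z',np.arctan2(-a[0],a[1]),'or',np.arctan2(a[0],-a[1]))
togo([.465,-.09,.223])
im=grab('top');P=cloud(im);q=P[240:480,570:640].reshape(-1,3);q=q[(q[:,2]>.02)&(q[:,2]<.4)];print(np.percentile(q,[1,50,99],axis=0))
E
```

```text
[[ 0.967  0.256 -0.   ]
 [ 0.256 -0.967  0.001]
 [-0.    -0.001 -1.   ]]
case x in tool [ 0.888  0.459 -0.001] twist about +z -1.0939619961929596 or 2.0476306573968337
t 0.15 pos [ 0.1662 -0.628   0.2217] togo mm [ 426.6 -443.6   -0.7] F [ 0.5 -0.4  0.7] w 1.001
[[ 0.11941239 -0.70103424  0.02230282]
 [ 0.2715931  -0.67167831  0.08167071]
 [ 0.54066757 -0.53168859  0.33063665]]
```

```bash
python3 -m inch '[[0,28,-30,-10,0],[0,30,-31,-5,0],[0,30,-31,0,0],[0,30,-31,0,0],[0,30,-31,0,0]]' 30
python3 -m inch '[[0,30,-31,0,0],[0,30,-31,0,0],[0,30,-31,0,0],[0,30,-31,0,0],[0,30,-31,0,0]]'
python3 -m inch '[[0,0,0,0,-0.182],[0,0,0,0,-0.182],[0,0,0,0,-0.182],[0,0,0,0,-0.182],[0,0,0,0,-0.182]]'
python3 -c "
from h import *
togo([.465,-.09,.223]);s,R=tool();print(R.round(3),s['joint_positions'].round(2))
yaw=-.218;a=R.T@np.array([np.cos(yaw),np.sin(yaw),0]);print(np.arctan2(-a[0],a[1]))"
```

```text
time: 0.82
position: [0.2698, -0.4384, 0.2352]
tool_rot: [-3.114, -0.394, 0.003]
ft_force: [-0.4, 0.2, 0.7]
grip_width: 0.545
time: 1.45
position: [0.3791, -0.2438, 0.2354]
tool_rot: [-3.115, -0.394, 0.003]
ft_force: [0.8, 0.7, 0.0]
grip_width: 0.496
time: 2.08
position: [0.381, -0.2389, 0.2354]
tool_rot: [-2.6, -1.76, 0.002]
ft_force: [0.3, 0.1, -0.0]
grip_width: 0.5
t 2.08 pos [ 0.381  -0.2389  0.2354] togo mm [169.4  22.7  12.3] F [ 0.3  0.1 -0. ] w 0.5
[[ 0.372  0.928 -0.002]
 [ 0.928 -0.372  0.001]
 [-0.    -0.002 -1.   ]] [ 0.91 -0.1  -0.38  1.89 -0.04  1.35  0.16]
-0.16292625931849852
```

```bash
python3 -m inch '[[0,0,0,0,-0.165],[0,40,10,0,0],[0,45,13,0,0],[0,45,13,0,0],[0,45,13,0,0]]'
python3 - <<'E'
from h import *
grab('wrist','w1')
s,R=tool();yaw=-.218;a=R.T@np.array([np.cos(yaw),np.sin(yaw),0]);print(np.arctan2(-a[0],a[1]))
togo([.465,-.09,.223])
E
```

```text
time: 2.7
position: [0.4658, -0.0776, 0.2349]
tool_rot: [-2.45, -1.966, 0.003]
ft_force: [0.8, -0.1, -0.5]
grip_width: 0.506
0.008381012796353605
t 2.75 pos [ 0.4686 -0.07    0.2352] togo mm [-20.3   0.7  12.2] F [1.7 5.2 0.1] w 0.501
```

View pics/w1.png

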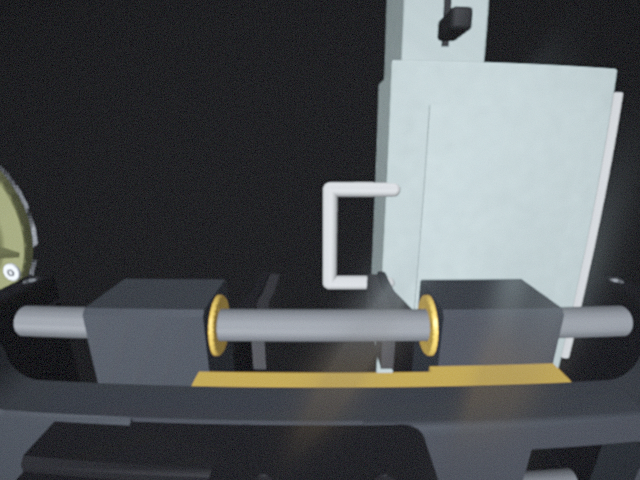

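The wrist view shows the handle bar vertical at column ~330, rows 185–288, with the fingers either side of it. The lid's left edge runs along columns 392→372, and the knob is near (455,22).

Run:
```python
from h import *
im=grab('wrist');c=cv2.cvtColor(im['color'],cv2.COLOR_RGB2GRAY)
pts=[]
for v in range(200,272,8):
    r=c[v,300:362].astype(int);t=(r.max()+np.median(r[:15]))/2;i=np.where(r>t)[0]+300
    pts.append(world(im,(i[0]+i[-1])/2,v,z=.104)[:2]);
pts=np.array(pts);print(pts[[0,-1]].round(4))
d=pts[0]-pts[-1];print('yaw',np.arctan2(d[1],d[0])-np.pi/2)
a=world(im,345,184,z=.104);b=world(im,345,289,z=.104);print('ends',a,b,np.linalg.norm(a-b));m=(a+b)/2
print('mid',m)
P=cloud(im);q=P[200:272,327:334].reshape(-1,3);print('depth',np.median(q,0))
k=P[5:45,435:475].reshape(-1,3);k=k[(k[:,2]>.115)&(k[:,2]<.135)];print('knob',k.min(0),k.max(0),k.mean(0),len(k))
p=world(im,392,62,z=.106);q=world(im,614,69,z=.106);print('lid edge',p,q,np.linalg.norm(p-q))
for n in [m]: togo([n[0],n[1],.085])
```

```text
[[ 0.49   -0.049 ]
 [ 0.4665 -0.1029]]
yaw -0.41040217408573243
ends [ 0.49552792 -0.03626742  0.104     ] [ 0.47720156 -0.12991629  0.104     ] 0.09542518849506734
mid [ 0.48636474 -0.08309185  0.104     ]
depth [ 0.47432762 -0.07570145  0.11028277]
knob [0.58850354 0.04850673 0.1151182 ] [0.60620808 0.06555821 0.12787685] [0.59589946 0.05698219 0.12470025] 572
lid edge [0.54965049 0.04950612 0.106     ] [0.72974069 0.01241385 0.106     ] 0.18387037169472986
t 2.8 pos [ 0.4673 -0.0728  0.2351] togo mm [ -6.3  21.  150.1] F [-0.1 -0.2 -0.3] w 0.499
```

Run:
```python
from h import *
for n in('wrist','top'):
    im=grab(n);P=cloud(im).reshape(-1,3)
    z=P[:,2]
    q=P[(z>.09)&(z<.125)&(P[:,0]>.42)&(P[:,0]<.75)&(P[:,1]>-.32)&(P[:,1]<.06)]
    yaw=-.218
    for it in range(3):
        Rz=np.array([[np.cos(yaw),-np.sin(yaw)],[np.sin(yaw),np.cos(yaw)]]);l=(q[:,:2]-[.605,-.12])@Rz
        f=(l[:,0]<-.13)&(abs(l[:,1])<.03)&(l[:,0]>-.16);x0=np.median(l[f,0]); f&=abs(l[:,0]-x0)<.008
        s=np.polyfit(l[f,1],l[f,0],1)[0];yaw-=s
    print(n,'yaw',yaw,f.sum(),'bar local',l[f].mean(0),'x',np.percentile(l[f,0],[2,98]),'z',q[f,2].max())
    b=(abs(l[:,0]-x0)<.006);print('bar y ext',np.percentile(l[b,1],[1,99]),'lid x,y ext',np.percentile(l[l[:,0]>-.1],[.5,99.5],axis=0).round(4).tolist())
    k=P[(z>.116)&(z<.13)&(P[:,0]>.56)&(P[:,0]<.63)&(P[:,1]>.02)&(P[:,1]<.09)];lk=(k[:,:2]-[.605,-.12])@Rz
    print('knob',np.percentile(lk,[5,50,95],axis=0).round(4).tolist())
```

```text
wrist yaw -0.21529430352720275 905 bar local [-0.13922911  0.00101457] x [-0.14478298 -0.13341784] z 0.11246640209108524
bar y ext [-0.04150652  0.05058298] lid x,y ext [[-0.0916, -0.11], [0.1019, 0.165]]
knob [[-0.0529, 0.1638], [-0.0467, 0.1702], [-0.0388, 0.178]]
  return _methods._mean(a, axis=axis, dtype=dtype,
  ret = ret.dtype.type(ret / rcount)
Traceback (most recent call last):
TypeError: expected non-empty vector for x
```

Bar, lid and knob agree: yaw is about -0.215, case origin about (.6094,-.1174), and the knob prediction matches its measurement within 1 mm. Next I go down on the bar.

```bash
cat >> h.py <<'E'
yaw=-.215;O=np.array([.6094,-.1174,0]);Rc=Rn.from_euler('z',yaw).as_matrix()
def case(p): return O+Rc@np.array(p)
E
python3 -m inch '[[0,15,-2,20,0],[0,0,0,0,0]]'
python3 -c "
from h import *
p=case([-.143,0,.086]);print(p);togo(p)"
```

```text
time: 3.15
position: [0.4657, -0.066, 0.2143]
tool_rot: [-2.451, -1.964, 0.006]
ft_force: [-0.2, 0.2, 0.1]
grip_width: 0.504
[ 0.46969238 -0.08689132  0.086     ]
t 3.15 pos [ 0.4657 -0.066   0.2143] togo mm [-19.1   8.8 128.3] F [-0.2  0.2  0.1] w 0.504
```

```bash
python3 -m inch '[[0,-19,9,40,0],[0,0,0,0,0]]'
python3 -c "
from h import *
togo(case([-.143,0,.086]))"
```

```text
time: 3.4
position: [0.4703, -0.0908, 0.1753]
tool_rot: [2.454, 1.957, -0.006]
ft_force: [-0.7, 0.9, 0.5]
grip_width: 0.499
t 3.4 pos [ 0.4703 -0.0908  0.1753] togo mm [ 4.1 -1.4 89.3] F [-0.7  0.9  0.5] w 0.499
```

```bash
python3 -m inch '[[0,2,-1,40,0],[0,0,0,20,0],[0,0,0,0,0]]'
python3 -c "
from h import *
togo(case([-.143,0,.086]));grab('wrist','w2')"
```

```text
time: 3.78
position: [0.4728, -0.0911, 0.1201]
tool_rot: [2.454, 1.948, 0.0]
ft_force: [0.3, 0.2, -0.2]
grip_width: 0.5
t 3.77 pos [ 0.4728 -0.0911  0.1201] togo mm [ 3.5 -4.2 34.1] F [ 0.3  0.2 -0.2] w 0.5
```

View pics/w2.png

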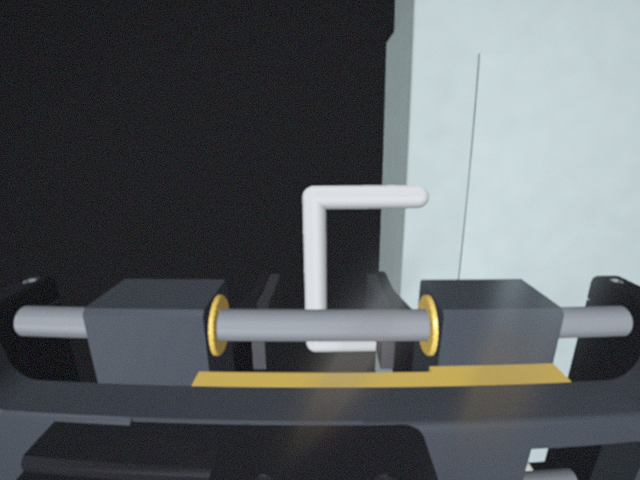

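The bar at column 315 lies between the fingertips (267 and 380), so I go down and pinch.

```bash
python3 -m inch '[[0,3,-4,20,0],[0,0,0,13,0],[0,0,0,0,0]]' 30
python3 -m inch '[[-1,0,0,0,0],[-1,0,0,0,0],[-1,0,0,0,0],[-1,0,0,0,0]]' 30
python3 -c "
from h import *
togo(case([-.143,0,.086]))"
```

```text
time: 4.2
position: [0.4743, -0.0889, 0.0926]
tool_rot: [2.448, 1.941, 0.008]
ft_force: [0.3, 0.5, 0.6]
grip_width: 0.5
time: 4.7
position: [0.4696, -0.088, 0.0936]
tool_rot: [2.455, 1.945, -0.005]
ft_force: [-15.8, 4.5, 10.6]
grip_width: 0.134
t 4.7 pos [ 0.4696 -0.088   0.0936] togo mm [ 1.1 -0.2  7.6] F [-15.8   4.5  10.6] w 0.134
```

```bash
python3 -m inch '[[0,0,0,0,0],[0,0,0,0,0],[0,0,0,9,0],[0,0,0,0,0]]' 30
python3 -c "
from h import *
togo([.4696,-.088,.086])"
```

```text
time: 5.2
position: [0.47, -0.0882, 0.0844]
tool_rot: [2.455, 1.945, -0.004]
ft_force: [1.0, 0.5, 0.3]
grip_width: 0.462
t 5.2 pos [ 0.47   -0.0882  0.0844] togo mm [ 0.1 -0.5 -1.6] F [1.  0.5 0.3] w 0.462
```

```bash
python3 -m inch '[[-1,0,0,0,0],[-1,0,0,0,0],[-1,0,0,0,0],[-1,0,0,0,0]]' 30
echo TUG; python3 -m inch '[[-1,0,0,-3,0],[-1,0,0,0,0]]'; python3 -m inch '[[-1,0,0,-3,0],[-1,0,0,0,0]]' ;python3 -m inch '[[-1,0,0,-3,0],[-1,0,0,0,0]]'
```

```text
time: 5.7
position: [0.4695, -0.088, 0.0842]
tool_rot: [2.456, 1.946, -0.005]
ft_force: [-7.9, 2.1, 6.1]
grip_width: 0.132
TUG
time: 5.95
position: [0.4695, -0.088, 0.087]
tool_rot: [2.455, 1.946, -0.005]
ft_force: [1.7, 0.3, -2.1]
grip_width: 0.128
time: 6.2
position: [0.4696, -0.0881, 0.0901]
tool_rot: [2.455, 1.946, -0.004]
ft_force: [0.7, -1.3, -2.3]
grip_width: 0.128
time: 6.45
position: [0.4697, -0.0881, 0.0933]
tool_rot: [2.455, 1.946, -0.004]
ft_force: [0.6, -0.5, -3.6]
grip_width: 0.125
```

```bash
python3 -m inch '[[-1,0,0,-2,0],[-1,0,0,0,0]]'; python3 -m inch '[[-1,0,0,-2,0],[-1,0,0,0,0]]' ;python3 -m inch '[[-1,0,0,-2,0],[-1,0,0,0,0]]'
```

```text
time: 6.7
position: [0.4699, -0.0881, 0.0954]
tool_rot: [2.455, 1.945, -0.004]
ft_force: [0.8, -0.9, -2.8]
grip_width: 0.124
time: 6.95
position: [0.47, -0.0882, 0.0976]
tool_rot: [2.455, 1.945, -0.003]
ft_force: [0.8, -0.2, -2.8]
grip_width: 0.124
time: 7.2
position: [0.4702, -0.0882, 0.0998]
tool_rot: [2.455, 1.945, -0.003]
ft_force: [1.7, -0.3, -3.1]
grip_width: 0.127
```

The lid keeps rising past the 8 mm of play, now 15.6 mm at a steady 3 N or so, which suggests it is free. I check by picture that the lid really rises and the fingers aren't slipping on the bar.

```bash
python3 -m inch '[[-1,0,0,-10,0],[-1,0,1,-10,0],[-1,0,0,0,0]]'
cat >> h.py <<'E'
def arc(th):
    c,s=np.cos(th),np.sin(th)
    return np.array([.4695,-.088,.0842])+Rc@np.array([.233*(1-c)+.004*s,0,.233*s-.004*(1-c)])
def angle():
    P=cloud(grab('side')).reshape(-1,3);l=(P-O)@Rc
    out={}
    for y0,y1 in((-.12,-.05),(.05,.13)):
        f=(abs(l[:,0]-0)<.12)&(l[:,1]>y0)&(l[:,1]<y1)&(l[:,2]>.1)
        q=l[f]; 
        r=np.arctan2(q[:,2]-.106,.09-q[:,0])[q[:,0]<.03]; out[y0]=np.percentile(r,[10,50,90]).round(3).tolist()
    return out
E
python3 -c "
from h import *
print(angle());grab('side','s2');s,_=tool()
for t in(.15,.2,.25): togo(arc(t))"
```

```text
time: 7.58
position: [0.473, -0.0889, 0.1212]
tool_rot: [2.452, 1.943, 0.002]
ft_force: [1.0, -0.8, -3.3]
grip_width: 0.128
{-0.12: [0.138, 0.169, 0.206], 0.05: [0.13, 0.155, 0.189]}
t 7.67 pos [ 0.4729 -0.0888  0.1205] togo mm [ 0.1 -0.3  1.5] F [ 3.2 -0.9 -3. ] w 0.124
t 7.67 pos [ 0.4729 -0.0888  0.1205] togo mm [ 0.1  2.  -9.9] F [ 3.2 -0.9 -3. ] w 0.124
t 7.67 pos [ 0.4729 -0.0888  0.1205] togo mm [  0.    5.  -21.1] F [ 3.2 -0.9 -3. ] w 0.124
```

View pics/s2.png

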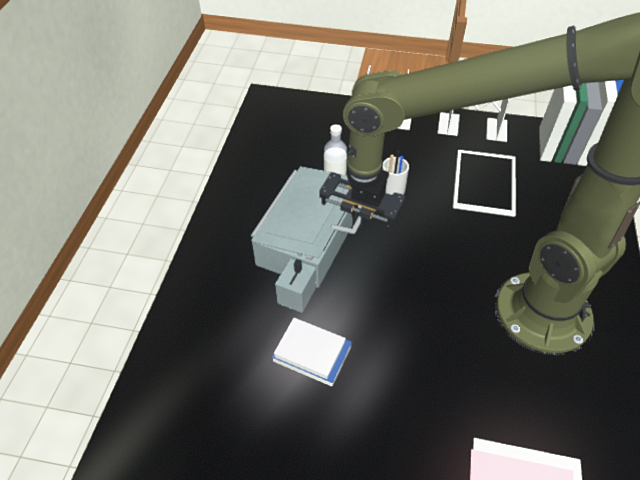

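The lid stands about 0.155 rad open, beyond the 0.035 rad of play. It is free, so the knob stays untouched. I swing on along the arc.

```bash
python3 -m inch '[[-1,0,2,-10,0],[-1,0,3,-12,0],[-1,0,3,-11,0],[-1,0,4,-11,0],[-1,0,0,0,0]]' 40
python3 -c "
from h import *
for t in(.35,.45,.55): togo(arc(t))"
```

```text
time: 8.3
position: [0.4857, -0.0917, 0.1654]
tool_rot: [2.451, 1.942, 0.005]
ft_force: [3.6, -0.2, -4.6]
grip_width: 0.118
t 8.3 pos [ 0.4857 -0.0917  0.1654] togo mm [ 0.2 -1.1  1.6] F [ 3.6 -0.2 -4.6] w 0.118
t 8.3 pos [ 0.4857 -0.0917  0.1654] togo mm [  0.2   8.6 -19.6] F [ 3.6 -0.2 -4.6] w 0.118
t 8.3 pos [ 0.4857 -0.0917  0.1654] togo mm [  0.2  20.4 -39.7] F [ 3.6 -0.2 -4.6] w 0.118
```

```bash
python3 -m inch '[[-1,0,4,-10,0],[-1,0,5,-10,0],[-1,0,5,-10,0],[-1,0,6,-10,0],[-1,0,0,0,0]]'
python3 -c "
from h import *
print(angle())
for t in(.55,.65,.75): togo(arc(t))"
```

```text
time: 8.93
position: [0.5054, -0.0962, 0.2038]
tool_rot: [2.451, 1.943, 0.006]
ft_force: [4.3, -0.7, -4.4]
grip_width: 0.117
{-0.12: [0.55, 0.57, 0.59], 0.05: [0.525, 0.558, 1.188]}
t 8.97 pos [ 0.5051 -0.0961  0.2032] togo mm [ 0.3  0.  -2.2] F [ 5.  -1.1 -5.8] w 0.121
t 8.97 pos [ 0.5051 -0.0961  0.2032] togo mm [  0.4  13.7 -21. ] F [ 5.  -1.1 -5.8] w 0.121
t 8.97 pos [ 0.5051 -0.0961  0.2032] togo mm [  0.5  29.3 -38.3] F [ 5.  -1.1 -5.8] w 0.121
```

```bash
python3 -m inch '[[-1,0,6,-10,0],[-1,0,7,-10,0],[-1,0,7.5,-9,0],[-1,0,8,-9,0],[-1,0,0,0,0]]'
python3 -c "
from h import *
for t in(.75,.85,.95): togo(arc(t))"
```

```text
time: 9.6
position: [0.5313, -0.1019, 0.2372]
tool_rot: [2.455, 1.947, 0.002]
ft_force: [2.7, -1.2, -5.7]
grip_width: 0.121
t 9.6 pos [ 0.5313 -0.1019  0.2372] togo mm [ 0.4  1.9 -4.8] F [ 2.7 -1.2 -5.7] w 0.121
t 9.6 pos [ 0.5313 -0.1019  0.2372] togo mm [  0.6  19.  -20.6] F [ 2.7 -1.2 -5.7] w 0.121
t 9.6 pos [ 0.5313 -0.1019  0.2372] togo mm [  0.8  37.6 -34.6] F [ 2.7 -1.2 -5.7] w 0.121
```

```bash
python3 -m inch '[[-1,0,8,-9.5,0],[-1,0,9,-9,0],[-1,0,9,-8.5,0],[-1,0,10,-8,0],[-1,0,0,0,0]]'
python3 -c "
from h import *
print(angle())
for t in(.95,1.05): togo(arc(t))"
```

```text
time: 10.22
position: [0.5663, -0.1097, 0.2671]
tool_rot: [2.461, 1.952, -0.003]
ft_force: [1.8, -0.2, -4.6]
grip_width: 0.112
{-0.12: [-0.018, 0.973, 0.982], 0.05: [0.646, 0.959, 1.35]}
t 10.28 pos [ 0.5659 -0.1096  0.2668] togo mm [ 0.5  2.  -5.2] F [ 2.3 -1.1 -7.7] w 0.113
t 10.28 pos [ 0.5659 -0.1096  0.2668] togo mm [  0.8  21.8 -17.5] F [ 2.3 -1.1 -7.7] w 0.113
```

```bash
python3 -m inch '[[-1,0,9,-6.5,0],[-1,0,8,-6,0],[-1,0,0,0,0],[-1,0,0,0,0],[-1,0,0,0,0]]' 45
python3 -c "
from h import *
print(angle());grab('side','s3');togo(arc(1.05))
im=cv2.imread('pics/s3.png')[110:320,220:460];cv2.imwrite('pics/s3c.png',cv2.resize(im,None,fx=3,fy=2.8))
P=cloud(grab('side')).reshape(-1,3);l=(P-O)@Rc
for y0,y1 in((-.13,-.06),(.06,.13)):
    q=l[(l[:,1]>y0)&(l[:,1]<y1)&(l[:,2]>.13)&(l[:,2]<.25)&(l[:,0]>-.03)&(l[:,0]<.1)]
    a=np.polyfit(q[:,2],q[:,0],1);print(len(q),'slope ang',np.pi/2-np.arctan(-a[0]),'resid',np.std(q[:,0]-np.polyval(a,q[:,2])))
"
```

```text
time: 10.9
position: [0.5823, -0.1133, 0.2773]
tool_rot: [-2.457, -1.95, 0.008]
ft_force: [2.8, -1.2, -7.8]
grip_width: 0.11
{-0.12: [-0.03, 1.057, 1.064], 0.05: [0.726, 1.033, 1.386]}
t 11.0 pos [ 0.5823 -0.1133  0.2774] togo mm [ 0.7  4.9 -7. ] F [ 3.4  0.1 -8.6] w 0.113
55 slope ang 1.0263013961590741 resid 0.00032300957529240315
374 slope ang 0.9395594505363414 resid 0.023473640257491227
```

View pics/s3c.png

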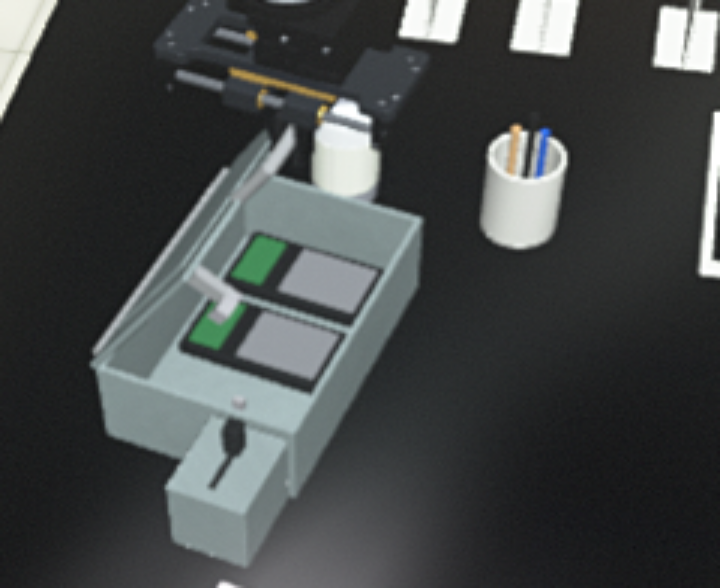

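Run:
```python
from h import *
im=grab('side')
def pj(X): 
    r,_=cv2.Rodrigues(np.array(im['R']));p,_=cv2.projectPoints(np.array([X],float),r,np.array(im['t'],float),im['K'],np.array(im['distortion'],float));p=p.ravel();return ((p-[220,110])*[3,2.8]).round()
th=1.05;c,s=np.cos(th),np.sin(th)
def lp(x,y,z): # lid frame rel hinge
    return case([.09+x*c+z*s,y,.1-x*s+z*c])
for n,a in dict(barL=(-.233,.042,.004),barR=(-.233,-.042,.004),cornL=(-.183,.143,.003),cornR=(-.183,-.143,.003),armL=(-.183,.042,.004),hingeL=(0,.143,.003)).items(): print(n,lp(*a).round(3),pj(lp(*a)))
st,R=tool();g=st['position']-R[:,2]*ctrl.grip_depth;print('grasp',g,(Rc.T@(g-O)).round(4),pj(g),'tcp',pj(st['position']))
w=grab('wrist','w3')
```

```text
barL [ 0.596 -0.072  0.304] [262. 162.]
barR [ 0.578 -0.154  0.304] [306.  96.]
cornL [0.641 0.022 0.26 ] [177. 276.]
cornR [ 0.58  -0.257  0.26 ] [328.  56.]
armL [ 0.621 -0.077  0.261] [234. 191.]
hingeL [0.73  0.003 0.101] [ 90. 365.]
grasp [ 0.58246474 -0.11327524  0.29604646] [-0.0272 -0.0017  0.296 ] [291. 136.] tcp [291. 153.]
```

View pics/w3.png

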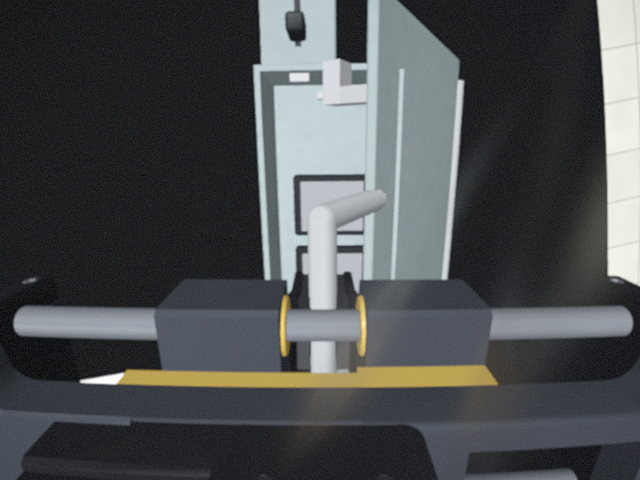

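The wrist view shows the bar (column 323) firmly between the pads. The grey piece near (335,85) is the catch hook on the lid, with its pin on the case wall at (322,96), and the knob at (295,25) hasn't moved. The lid is at about 1.03 rad, so I make a small nudge and then watch that it holds still.

```bash
python3 -m inch '[[-1,0,3,-2,0],[-1,0,0,0,0],[-1,0,0,0,0],[-1,0,0,0,0]]' 45
cat > m.py <<'E'
from h import *
l=(cloud(grab('side')).reshape(-1,3)-O)@Rc
q=l[(l[:,1]>-.13)&(l[:,1]<-.06)&(l[:,2]>.13)&(l[:,2]<.25)&(l[:,0]>-.03)&(l[:,0]<.1)]
print('slope',np.pi/2-np.arctan(-np.polyfit(q[:,2],q[:,0],1)[0]),angle());togo(arc(1.05))
E
python3 m.py
python3 -m inch '[[-1,0,0,0,0],[-1,0,0,0,0],[-1,0,0,0,0],[-1,0,0,0,0],[-1,0,0,0,0]]'; python3 m.py
python3 - <<'E'
from h import *
P=cloud(grab('top'))
for n,(u0,u1,v0,v1) in dict(bottle=(445,505,215,270),cup=(438,495,305,352),books=(150,235,220,315)).items():
    q=P[v0:v1,u0:u1].reshape(-1,3);q=q[(q[:,2]>.03)&(q[:,2]<.2)];print(n,q.mean(0).round(4))
E
```

```text
time: 11.65
position: [0.5851, -0.1139, 0.279]
tool_rot: [-2.457, -1.95, 0.009]
ft_force: [3.2, 0.1, -10.1]
grip_width: 0.118
slope 1.0392247320552 {-0.12: [0.299, 1.075, 1.077], 0.05: [0.738, 1.041, 1.392]}
t 11.75 pos [ 0.5851 -0.1139  0.279 ] togo mm [ 0.6  2.  -5.3] F [ 3.5 -0.8 -9.7] w 0.118
time: 12.38
position: [0.585, -0.1139, 0.2789]
tool_rot: [-2.457, -1.95, 0.009]
ft_force: [3.7, -0.7, -9.8]
grip_width: 0.114
slope 1.039892835466571 {-0.12: [-0.031, -0.003, 1.078], 0.05: [0.737, 1.043, 1.391]}
t 12.47 pos [ 0.5851 -0.1139  0.279 ] togo mm [ 0.7  2.1 -5.4] F [ 2.2 -0.4 -9.8] w 0.117
bottle [ 0.5751 -0.3429  0.1228]
cup [ 0.4085 -0.3404  0.0766]
books [0.5325 0.2237 0.0427]
```

The lid holds still at about 1.04 rad and the bystanders stand where they were, so I hand in.

```bash
python3 -c "
from bench import ctrl
print(ctrl.close_job())"
```

```text
the job is handed in; nothing more can be done
None
```

The lid turned out to be free, so I left the catch knob alone. I swung the lid to about 60 degrees and handed the job in with the gripper still holding it there.

- **Tug:** I pinched the bar handle and lifted it. It rose steadily at about 3 N, well past the 8 mm of play. The side camera then put the lid at about 0.155 rad, so the fingers were not just slipping on the bar.
- **Final angle:** The slope of the lid in the side camera gave 1.04 rad. The pose of the gripper gives about 1.03 rad. A second camera estimate spread more widely: most readings were 1.04 to 1.08, but one was useless because it was mostly off the lid.
- **Stillness:** The measured pose and the lid slope did not change over 0.7 s of waiting. The grip was 45 N, the wrist force about 10 N, and the clock about 12.5 s.
- **Bystanders:** The bottle, pen cup and books show no sign of having moved. I compared their final positions only roughly with the first measurements.

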